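# Lock the hamper flap with its quarter-turn fastener

## Robot

A 6-joint arm with a two-finger parallel gripper is mounted at the origin on the work surface. World frame = base frame: x ahead of the robot, y to its left, z up, the work surface at z = 0. Lengths are in m, angles in rad, forces in N, time in s.
With the tool pointing down it reaches from about 0.275 to 0.875 m from the base axis. Payload 12.5 kg.
Tool frame: the origin (TCP) lies at the very end of the fingers, on their centre line; the grasp point (between the pads) lies 19 mm behind it (env.hold_point_z is the distance from the TCP to the grasp point, in m); z points along the fingers, y is the line along which they close (so a half turn about z gives the same grasp; the last joint's range is limited). The gripper opens to 85 mm and grips with 20 to 120 N. Pads are 22 mm wide; open, the fingers measure 114 mm over their backs; the gripper's body (76 mm by 85 mm) begins 54 mm behind the grasp point. The pads swing forward as they close: fully open they stand 13 mm farther back than shut.
Start: joints at [-1.285, 0.351, 1.652, -0, 1.139, -0.085], TCP at [0.199, -0.513, 0.231] pointing down, gripper open.
Joint ranges: [-2.75, 2.75], [-0.79, 2.1], [0.01, 2.65], [-1.57, 4.71], [0.07, 3.14], [-2.87, 2.87]. Speed limits (rad/s): [2.22, 2.22, 2.79, 3.14, 3.14, 3.14].

## Interface

Orientations are given as a 3x3 rotation matrix whose columns are the frame's x, y, z axes.
In Python, from bench import env gives the robot as it stands. The module is installed in compiled form; this text tells all that it offers.
- The arm moves only by the shell command python3 -m creep 'ROWS'. ROWS is JSON, a list of rows, each a list of 7 numbers: the shift along the tool's x, y, z in units of 2 cm (1.0 is 2 cm), then the turn, a rotation vector about the tool's x, y, z in units of 5 degrees (1.0 is 5 degrees), then the finger opening in mm, from 0 to 85.4. In form: [[dx, dy, dz, rx, ry, rz, gripper], ...]. A call has exactly 10 rows; each row shifts and turns the commanded pose from where the row before left it, along the tool's axes as they then stand; what a row does not reach is not made up. A row lasts 1/8 s, in which the tool goes at most 62.5 mm and 10.7 degrees, less where a joint would pass 70% of its speed; a pose out of reach is approached as far as the arm can. A call with a number of a shift or a turn outside -1 to 1 is refused whole. A call with a gripper value outside its range is refused whole. The fingers move at their own pace and stop on an object; the grip force is fixed at half the most. Time passes only in rows, so rows that do not move let the fingers close, or fill a call up. It gives the time, the measured TCP pose, the force, the opening and the grip force at its end, in the units of the state.
- env.get_obs(): the state, without advancing time (a new reading comes with each control period).
- env.read_camera(name): name is "side" or "top"; returns a dict with "image" (400x640x3 uint8, red, green, blue), "camera_matrix" (3x3 intrinsics, pixels), "R" (3x3) and "t" (3): a world point X has camera coordinates R X + t. Camera axes: x right, y down, z forward; pixel columns grow to the right and rows downward; lengths in m; the calibration is good to about 2 mm. A picture is of the moment at which its call begins. There is no depth.
- env.sign_off(): hands the job in; it is judged then, once.
The state is a dict: "clock": time; "qpos": joint angles; "joint_vel": joint speeds; "joint_torque": joint torques, N m; "tcp_pos": TCP position; "tcp_rot": TCP orientation; "force": force on the tool from outside, world axes, zero at the start; "moment": the same for the moment, N m; "opening": finger opening in m; "finger_force": force on a finger pad.
Only numpy, scipy, OpenCV 4.12 (cv2) and the standard library are available. Lean on these libraries where they do the work, as an engineer would, in place of code of your own. Each camera call takes 0.05 s, during which the arm holds its last target. There are 200 camera calls.

## Task

The front flap of the rattan-look hamper stands ajar on its spring. With your fingertips in the slot of the flap's round fastener, push the flap down shut, then, keeping it down, turn the fastener clockwise (seen from above) as far as it goes, so that its slot runs front to back and the flap stays locked shut when you let go. Nothing is to be picked up, and everything standing on and around the hamper stays where it is; finish with the hand clear.

Things in the scene. Friction and masses are not known exactly. Their poses are not given: they have to be found in the camera images.
- hamper: Low brown rattan-look plastic hamper, fixed, 430 deep (x) x 480 wide (y) x 200 mm high. Origin on the floor below the flap's hinge line, z up, -x to its front (robot's side). Front wall at x = -185, rear at +245 mm. The flap covers x -166 to -1, y -127 to +127 mm; shut, it is flush with the fixed lid, top at z = 200. Loose things stand on the lid behind the flap and on both side margins.
- flap (a joint): Angle of the front flap about its hinge (along the hamper's y, at x = 0, z = 200 mm), rad: 0 shut on a rigid stop, 0.14 ajar (front edge 23 mm up), where a spring holds it at the start. Pressed at the fastener it takes 2 to 3 N to start and about 5 N to hold shut; let go, it springs up unless the fastener is locked.
- fastener (a joint): Turn of the fastener, rad, growing clockwise from above: 0 slot parallel to the hamper's y, 1.57 slot parallel to its x, at a rigid stop, locked. Starts at 0 to 0.4. Friction holds it (2 to 4 N at 32 mm from the axis). From about 0.7 rad on its cam goes under the front rim: the flap must then be within 4 mm of shut at the fastener, or it jams.
- slot_middle (a point): Middle of the slot's floor, on the turning axis; y along the slot, z out of the dial. The fastener is a light grey plastic dial, 104 mm across, top 18 mm above the flap, with one straight slot right across it, open at both ends, 36 mm wide, 14 mm deep, with a dark floor. Flap shut: at (-105, 0, 204) mm in the hamper's frame; flap ajar: about 15 mm higher.
- slot_end (a point): Point on the slot's floor 32 mm from the axis, a good place for the shut fingertips; turns with the fastener. At fastener angle a, flap shut, it lies at (-105 - 32 sin a, -32 cos a, 204) mm in the hamper's frame: on the -y side of the axis at 0, on the front (-x) side at 1.57.
- tray: Round bamboo tray, 224 mm wide, 18 mm high, on the rear lid; loose, to be left alone. Origin under its centre, z up.
- dish: White ceramic dish, 72 mm wide, on the tray; loose, to be left alone. Origin under its centre, z up.
- nail_box: Beige plastic nail box, 64 x 44 x 27 mm, on the tray; loose, to be left alone. Origin under its centre, z up.
- pumice_brush: Wooden pumice brush, 95 x 36 x 30 mm, on the tray; loose, to be left alone. Origin under its centre, z up.
- glass_jar: Lidded glass jar, 56 mm wide, 90 mm high, on the tray; loose, to be left alone. Origin under its centre, z up.
- lotion: White bottle, 44 mm wide, 100 mm high, on the lid margin at the hamper's -y side; loose, to be left alone. Origin under its centre, z up.
- tumbler: White ceramic tumbler, 68 mm wide, 85 mm high, on the lid margin at the hamper's +y side; loose, to be left alone. Origin under its centre, z up.
- shampoo: Beige bottle, 64 mm wide, 190 mm high, on the floor to the left of the hamper; loose, to be left alone. Origin under its centre, z up.

How it is judged:
By the outcome, as a careful person would: the job done as asked, in the order asked, and still so for the second after the job is handed in, with the robot touching nothing.
It also fails if it takes over 42 s, if anything falls off the work surface, if the arm or the gripper's body presses on something with over 40 N, if the wrist force passes 120 N, or if a joint passes its speed limit or range.

## Working session

There is one attempt and no reset: what is moved stays moved. The work goes in short steps, Python scripts to look and compute and a shell command to move; the robot and the scene stay as the last step left them, time stands still between calls to the robot, and variables do not carry over. Pictures are saved under pics/ and viewed, at most 10 in all, crops included, and the job is handed in when it is done.

```bash
mkdir -p pics; python3 - <<'E'
from bench import env
import cv2,json,numpy as np
o=env.get_obs();print({k:np.round(v,3).tolist() for k,v in o.items()})
for n in("top","side"):
    c=env.read_camera(n);cv2.imwrite(f"pics/{n}0.png",c["image"][:,:,::-1])
    np.savez(f"{n}0.npz",**c);print(n,c["camera_matrix"].round(1).tolist(),c["R"].round(3).tolist(),c["t"].round(3).tolist())
E
```

```text
{'clock': 0.0, 'qpos': [-1.285, 0.351, 1.652, -0.0, 1.139, -0.085], 'joint_vel': [0.0, -0.0, 0.0, 0.001, 0.001, -0.001], 'joint_torque': [0.001, -50.61, -29.141, -0.0, 0.005, -0.0], 'tcp_pos': [0.199, -0.512, 0.231], 'tcp_rot': [[0.932, 0.362, -0.0], [0.362, -0.932, 0.001], [0.0, -0.001, -1.0]], 'force': [0.688, -0.442, 0.635], 'moment': [-0.012, 0.019, 0.047], 'finger_force': 0.0, 'opening': 0.085}
top [[361.1, 0.0, 325.3], [0.0, 361.1, 198.9], [0.0, 0.0, 1.0]] [[0.012, -1.0, -0.029], [-0.989, -0.008, -0.145], [0.145, 0.03, -0.989]] [0.183, 0.651, 0.909]
side [[450.5, 0.0, 316.1], [0.0, 450.5, 203.6], [0.0, 0.0, 1.0]] [[0.957, -0.29, 0.014], [-0.182, -0.635, -0.751], [0.226, 0.716, -0.661]] [-0.551, 0.336, 0.906]
```

View pics/top0.png

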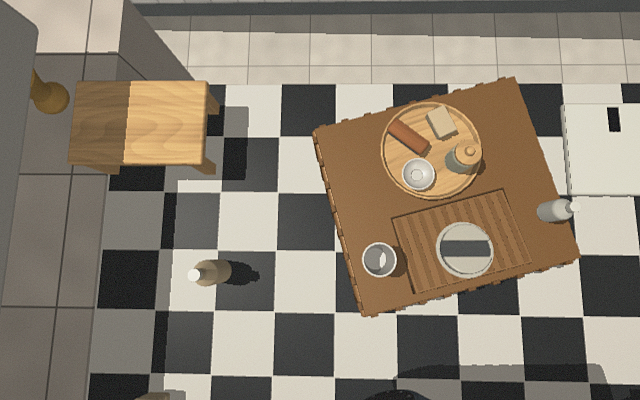

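View pics/side0.png

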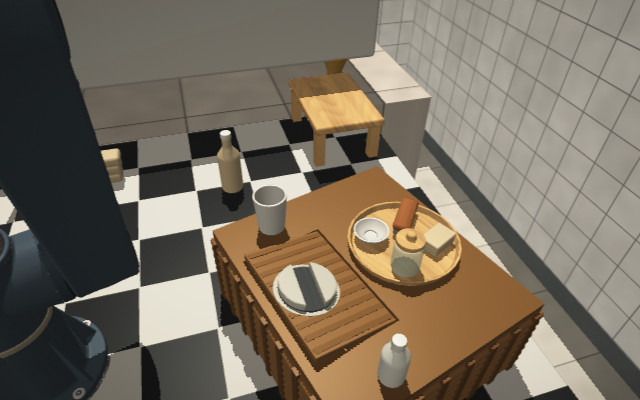

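The top view shows the dial at about (465,249), with its slot nearly horizontal. The hamper's lid corners are near (313,130), (515,78), (580,257) and (365,317). The side view shows the dial at (307,288), with tumbler and lotion standing well clear of it.

```bash
cat > h.py <<'E'
import numpy as np,cv2
def ray(c,uv,z):
    d=c["R"].T@np.linalg.inv(c["camera_matrix"])@np.array([*uv,1.]);o=-c["R"].T@c["t"]
    return o+d*(z-o[2])/d[2]
def biggest(m):
    return max(cv2.findContours(m.astype(np.uint8),cv2.RETR_EXTERNAL,cv2.CHAIN_APPROX_NONE)[0],key=cv2.contourArea)
def dial(c,box,zt=.232,zf=.219):
    x0,y0,x1,y1=box;im=c["image"];hsv=cv2.cvtColor(im,cv2.COLOR_RGB2HSV)
    m=np.zeros(im.shape[:2],bool);m[y0:y1,x0:x1]=(hsv[y0:y1,x0:x1,1]<75)
    k=biggest(m);e=cv2.fitEllipse(k)
    full=np.zeros(m.shape,np.uint8);cv2.drawContours(full,[cv2.convexHull(k)],-1,1,-1)
    full=cv2.erode(full,np.ones((5,5)))
    s=biggest((full>0)&(hsv[...,2]<110))
    r=cv2.minAreaRect(s);P=np.array([ray(c,p,zf)[:2] for p in s[:,0]])
    v=cv2.fitLine(P.astype(np.float32),cv2.DIST_L2,0,.01,.01).ravel()
    (rc,_,_)=r
    print("ellipse",np.round(e[0],1),np.round(e[1],1),"->",ray(c,e[0],zt).round(4),"slot",np.round(r[0],1),np.round(r[1],1),"->",ray(c,r[0],zf).round(4),"slotdir deg",np.degrees(np.arctan2(v[1],v[0])).round(1))
    return e,r
E
python3 - <<'E'
from h import *
T=dict(np.load("top0.npz"));S=dict(np.load("side0.npz"))
dial(T,(430,215,500,282));dial(S,(268,255,345,318))
C=[ray(T,p,.2) for p in((313,130),(515,78),(580,257),(365,317))]
for i in range(4):
    d=C[(i+1)%4]-C[i];print(C[i].round(3),np.linalg.norm(d).round(3),np.degrees(np.arctan2(d[1],d[0])).round(1))
im=T["image"];h=cv2.cvtColor(im,cv2.COLOR_RGB2HSV)
m=(h[...,0]<20)&(h[...,1]>90);m[:,:300]=0
r=cv2.minAreaRect(biggest(m));b=cv2.boxPoints(r);print(b.round())
B=[ray(T,p,.2) for p in b]
for i in range(4):
    d=B[(i+1)%4]-B[i];print(B[i].round(3),np.linalg.norm(d).round(3),np.degrees(np.arctan2(d[1],d[0])).round(1))
E
```

```text
ellipse [464.3 249.7] [53.6 59.1] -> [ 0.5177 -0.1065  0.232 ] slot [464.5 252. ] [24. 49.] -> [ 0.513  -0.1112  0.219 ] slotdir deg -83.8
ellipse [306.3 289.2] [51.7 66.7] -> [ 0.5165 -0.1261  0.232 ] slot [305.  293.8] [52.4 43. ] -> [ 0.5144 -0.1254  0.219 ] slotdir deg 87.3
[0.787 0.215 0.2  ] 0.483 -74.8
[ 0.913 -0.251  0.2  ] 0.423 -164.7
[ 0.505 -0.362  0.2  ] 0.478 106.0
[0.374 0.098 0.2  ] 0.43 15.9
[[309. 128.]
 [531.  68.]
 [582. 261.]
 [360. 320.]]
[0.792 0.226 0.2  ] 0.534 -74.3
[ 0.937 -0.288  0.2  ] 0.447 -169.9
[ 0.497 -0.366  0.2  ] 0.492 105.4
[0.366 0.108 0.2  ] 0.442 15.5
```

```bash
python3 - <<'E'
from h import *
T=dict(np.load("top0.npz"));S=dict(np.load("side0.npz"))
f=lambda c,x,y:cv2.resize(c["image"][y:y+75,x:x+80,::-1],None,fx=5,fy=5,interpolation=cv2.INTER_NEAREST)
cv2.imwrite("pics/crop.png",np.hstack([f(T,425,212),f(S,267,250)]))
def proj(c,X):
    p=c["camera_matrix"]@(c["R"]@X+c["t"]);return (p[:2]/p[2]).round(1)
for X in([.515,-.111,.233],[.515,-.111,.219]):print(proj(T,np.array(X)),proj(S,np.array(X)))
E
```

```text
[466.7 251. ] [303.1 282.4]
[464.3 251. ] [303.1 287.4]
```

View pics/crop.png

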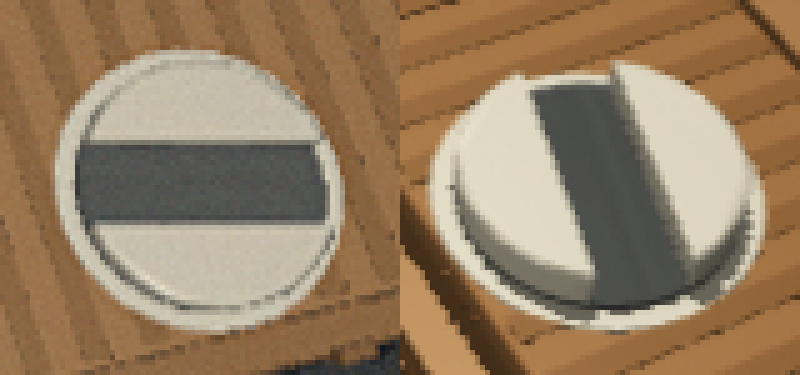

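The crop shows the slot floor centred at about (465.3,248.5) in the top image and about (308.3,288.5) in the side image. The slot is nearly horizontal in the top view.

```bash
python3 - <<'E'
from h import *
T=dict(np.load("top0.npz"));S=dict(np.load("side0.npz"))
P=[c["camera_matrix"]@np.c_[c["R"],c["t"]] for c in(T,S)]
tri=lambda a,b:(lambda X:(X[:3]/X[3]).ravel().round(4))(cv2.triangulatePoints(*P,np.array(a,float),np.array(b,float)))
print(tri((465.3,248.5),(308.3,288.5)))
print(ray(T,(465.3,248.5),.219),ray(S,(308.3,288.5),.219))
a,b=[ray(T,(425+x/5,212+y/5),.233) for x,y in((92,142),(318,145))];print(np.degrees(np.arctan2(*(a-b)[[1,0]])))
a,b=[ray(T,(425+x/5,212+y/5),.233) for x,y in((95,222),(318,223))];print(np.degrees(np.arctan2(*(a-b)[[1,0]])))
E
```

```text
[ 0.5223 -0.1143  0.2171]
[ 0.52035026 -0.1132293   0.219     ] [ 0.5231478  -0.11591631  0.219     ]
89.88585331399959
90.46393278478952
```

```bash
python3 -m creep '[[1,-0.58,-1,0,0,0,45],[1,-0.58,-1,0,0,0,45],[1,-0.58,-1,0,0,0,45],[1,-0.58,-1,0,0,0,45],[1,-0.58,-1,0,0,0,45],[1,-0.58,0,0,0,0,45],[1,-0.58,0,0,0,0,45],[1,-0.58,0,0,0,0,45],[1,-0.58,0,0,0,0,45],[1,-0.58,0,0,0,0,45]]'; python3 -m creep '[[1,-0.58,0,0,0,0,45],[1,-0.58,0,0,0,0,45],[1,-0.58,0,0,0,0,45],[1,-0.58,0,0,0,0,45],[1,-0.58,0,0,0,0,45],[1,-0.58,0,0,0,0,45],[1,-0.58,0,0,0,0,45],[1,-0.58,0,0,0,0,45],[1,-0.58,0,0,0,0,45],[1,-0.58,0,0,0,0,45]]'; python3 -c "
from bench import env;o=env.get_obs();print(o['tcp_rot'].round(3).tolist(),o['qpos'].round(2),o['tcp_pos'].round(4))"
```

```text
clock: 1.35
tcp_pos: [0.344, -0.3313, 0.3311]
tcp_rot: [[0.932, 0.362, -0.0], [0.362, -0.932, 0.0], [-0.0, -0.0, -1.0]]
force: [-0.1, 0.4, 0.6]
opening: 0.0453
finger_force: 0.0
clock: 2.6
tcp_pos: [0.4884, -0.1507, 0.331]
tcp_rot: [[0.932, 0.362, -0.001], [0.362, -0.932, 0.0], [-0.0, -0.0, -1.0]]
force: [0.7, 0.6, 0.2]
opening: 0.0451
finger_force: 0.0
[[0.932, 0.362, -0.001], [0.362, -0.932, 0.0], [-0.0, -0.0, -1.0]] [-0.39  0.19  1.61 -0.    1.34  0.81] [ 0.4884 -0.1507  0.331 ]
```

```bash
python3 -m creep '[[0.72,-0.38,0,0,0,0,45],[0.72,-0.38,0,0,0,0,45],[0.72,-0.38,0,0,0,0,45],[0,0,0.5,0,0,0.85,45],[0,0,0.5,0,0,0.85,45],[0,0,0.5,0,0,0.85,45],[0,0,0.5,0,0,0.85,45],[0,0,0.5,0,0,0.85,45],[0,0,0.5,0,0,0,45],[0,0,0,0,0,0,45]]'; python3 - <<'E'
from h import *
from bench import env
c=env.read_camera("side");t=env.read_camera("top")
f=lambda c,x,y:cv2.resize(c["image"][y:y+110,x:x+80,::-1],None,fx=5,fy=5,interpolation=cv2.INTER_NEAREST)
cv2.imwrite("pics/crop2.png",np.hstack([f(t,425,190),f(c,267,220)]))
E
```

```text
clock: 3.85
tcp_pos: [0.5199, -0.1143, 0.2706]
tcp_rot: [[1.0, 0.002, -0.001], [0.002, -1.0, 0.0], [-0.001, -0.0, -1.0]]
force: [0.4, -0.1, 0.3]
opening: 0.0451
finger_force: 0.0
```

View pics/crop2.png

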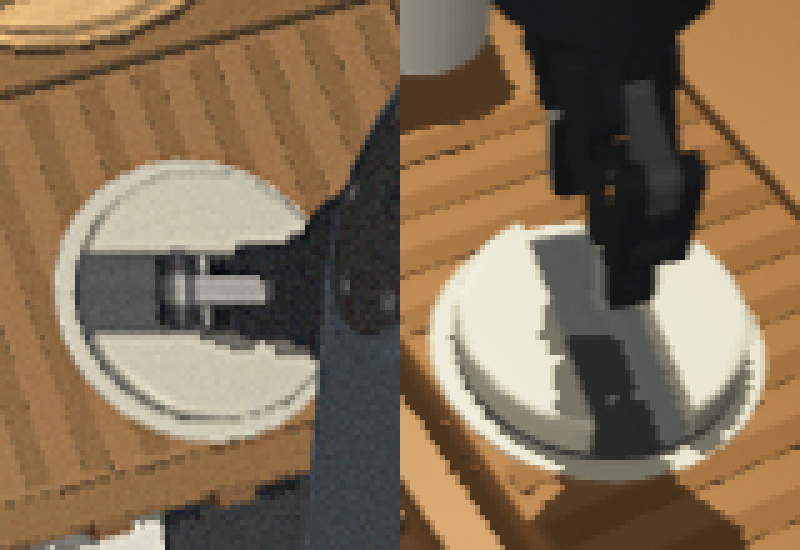

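The picture shows the fingers over the slot, lined up with it: the far finger sits in the slot band at about (462,247) in the top image. Next I go down slowly.

```bash
python3 -m creep '[[0,0,0.25,0,0,0,45],[0,0,0.25,0,0,0,45],[0,0,0.25,0,0,0,45],[0,0,0.25,0,0,0,45],[0,0,0.25,0,0,0,45],[0,0,0.25,0,0,0,45],[0,0,0.25,0,0,0,45],[0,0,0.25,0,0,0,45],[0,0,0.25,0,0,0,45],[0,0,0,0,0,0,45]]'
```

```text
clock: 5.2
tcp_pos: [0.5199, -0.1145, 0.2259]
tcp_rot: [[1.0, -0.0, -0.001], [-0.0, -1.0, 0.0], [-0.001, -0.0, -1.0]]
force: [0.9, 0.1, 0.4]
opening: 0.0452
finger_force: 0.0
```

```bash
python3 -m creep '[[0,0,0.1,0,0,0,45],[0,0,0.1,0,0,0,45],[0,0,0.1,0,0,0,45],[0,0,0.1,0,0,0,45],[0,0,0.1,0,0,0,45],[0,0,0,0,0,0,45],[0,0,0,0,0,0,45],[0,0,0,0,0,0,45],[0,0,0,0,0,0,45],[0,0,0,0,0,0,45]]';python3 -m creep '[[0,0,0.1,0,0,0,45],[0,0,0.1,0,0,0,45],[0,0,0.1,0,0,0,45],[0,0,0.1,0,0,0,45],[0,0,0,0,0,0,45],[0,0,0,0,0,0,45],[0,0,0,0,0,0,45],[0,0,0,0,0,0,45],[0,0,0,0,0,0,45],[0,0,0,0,0,0,45]]'
```

```text
clock: 6.45
tcp_pos: [0.5201, -0.1146, 0.2163]
tcp_rot: [[1.0, -0.0, 0.0], [-0.0, -1.0, -0.0], [0.0, 0.0, -1.0]]
force: [-1.7, -0.6, 2.1]
opening: 0.0449
finger_force: 1.0
clock: 7.7
tcp_pos: [0.5201, -0.1145, 0.2083]
tcp_rot: [[1.0, -0.0, -0.0], [-0.0, -1.0, -0.0], [-0.0, 0.0, -1.0]]
force: [-2.5, -0.4, 3.7]
opening: 0.0452
finger_force: 1.6
```

```bash
python3 -m creep '[[0,0,0.1,0,0,0,45],[0,0,0.1,0,0,0,45],[0,0,0.1,0,0,0,45],[0,0,0,0,0,0,45],[0,0,0,0,0,0,45],[0,0,0,0,0,0,45],[0,0,0,0,0,0,45],[0,0,0,0,0,0,45],[0,0,0,0,0,0,45],[0,0,0,0,0,0,45]]'; python3 - <<'E'
from h import *
from bench import env
c=env.read_camera("side");t=env.read_camera("top")
f=lambda c,x,y:cv2.resize(c["image"][y:y+110,x:x+80,::-1],None,fx=5,fy=5,interpolation=cv2.INTER_NEAREST)
cv2.imwrite("pics/crop3.png",np.hstack([f(t,425,190),f(c,267,220)]))
E
```

```text
clock: 8.95
tcp_pos: [0.5201, -0.1145, 0.2023]
tcp_rot: [[1.0, -0.0, -0.0], [-0.0, -1.0, -0.0], [-0.0, 0.0, -1.0]]
force: [-2.5, -1.1, 4.7]
opening: 0.0451
finger_force: 2.2
```

View pics/crop3.png

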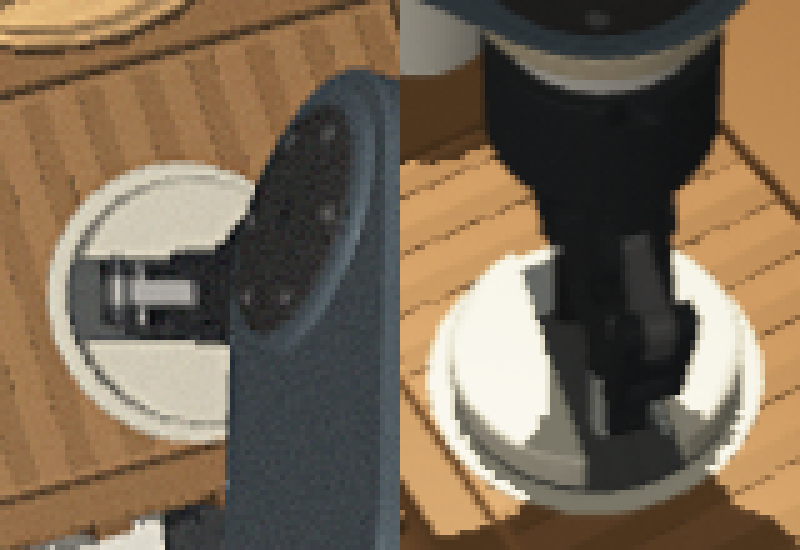

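The fingertips stand in the slot at about (452,249) in the top image, and the flap is nearly shut. I keep pressing down to the stop.

```bash
python3 -m creep '[[0,0,0.05,0,0,0,45],[0,0,0.05,0,0,0,45],[0,0,0,0,0,0,45],[0,0,0,0,0,0,45],[0,0,0,0,0,0,45],[0,0,0,0,0,0,45],[0,0,0,0,0,0,45],[0,0,0,0,0,0,45],[0,0,0,0,0,0,45],[0,0,0,0,0,0,45]]'
```

```text
clock: 10.3
tcp_pos: [0.5202, -0.1145, 0.2015]
tcp_rot: [[1.0, -0.0, 0.001], [-0.0, -1.0, -0.0], [0.001, 0.0, -1.0]]
force: [-7.9, -0.5, 17.2]
opening: 0.0453
finger_force: 8.4
```

```bash
python3 -m creep '[[-0.03,0,-0.02,0,0,0,45],[0,0,0,0,0,0.6,45],[0,0,0,0,0,0.6,45],[0,0,0,0,0,0.6,45],[0,0,0,0,0,0.6,45],[0,0,0,0,0,0.6,45],[0,0,0,0,0,0.6,45],[0,0,0,0,0,0.6,45],[0,0,0,0,0,0.6,45],[0,0,0,0,0,0,45]]'; python3 -c "
from bench import env;o=env.get_obs();print(o['moment'].round(2),o['qpos'].round(2))"
```

```text
clock: 11.55
tcp_pos: [0.5195, -0.1151, 0.2015]
tcp_rot: [[0.913, -0.407, 0.0], [-0.407, -0.913, -0.001], [0.001, 0.001, -1.0]]
force: [-6.5, -3.9, 13.7]
opening: 0.0449
finger_force: 6.7
[-0.67  1.27 -0.07] [-0.31  0.35  1.73 -0.    1.06  1.69]
```

```bash
python3 -m creep '[[0,0,0,0,0,0.7,45],[0,0,0,0,0,0.7,45],[0,0,0,0,0,0.7,45],[0,0,0,0,0,0.7,45],[0,0,0,0,0,0.7,45],[0,0,0,0,0,0.7,45],[0,0,0,0,0,0.7,45],[0,0,0,0,0,0.7,45],[0,0,0,0,0,0,45],[0,0,0,0,0,0,45]]'; python3 - <<'E'
from h import *
from bench import env
o=env.get_obs();print(o['moment'].round(2),o['qpos'].round(2))
c=env.read_camera("side");t=env.read_camera("top")
f=lambda c,x,y:cv2.resize(c["image"][y:y+110,x:x+80,::-1],None,fx=5,fy=5,interpolation=cv2.INTER_NEAREST)
cv2.imwrite("pics/crop4.png",np.hstack([f(t,425,190),f(c,267,220)]))
E
```

```text
clock: 12.8
tcp_pos: [0.5194, -0.1151, 0.2015]
tcp_rot: [[0.616, -0.788, 0.0], [-0.788, -0.616, -0.001], [0.001, 0.001, -1.0]]
force: [-7.0, -3.8, 13.7]
opening: 0.0447
finger_force: 6.9
[-0.66  1.28 -0.08] [-0.31  0.35  1.73 -0.    1.06  2.17]
```

View pics/crop4.png

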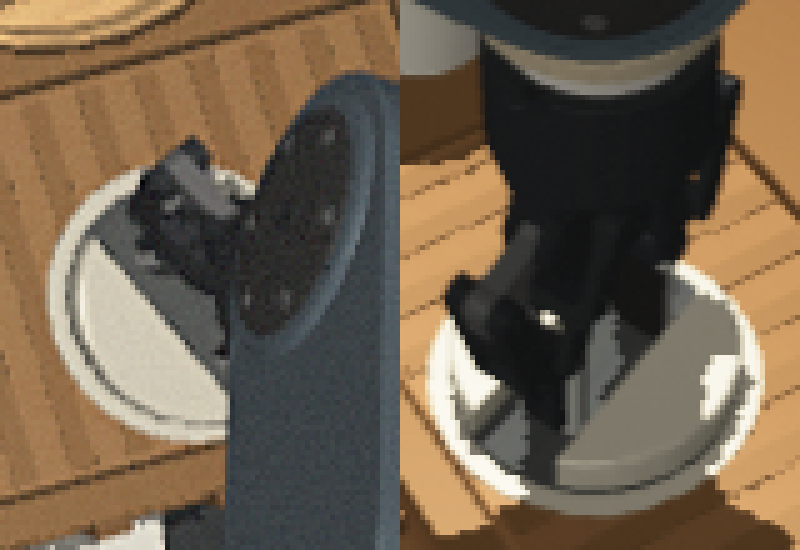

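The dial follows the fingers: in the top image the slot now runs diagonally, turned about 47°, and the flap is down. I keep turning.

```bash
python3 -m creep '[[0,0,0,0,0,0.7,45],[0,0,0,0,0,0.7,45],[0,0,0,0,0,0.7,45],[0,0,0,0,0,0.7,45],[0,0,0,0,0,0.6,45],[0,0,0,0,0,0.6,45],[0,0,0,0,0,0.6,45],[0,0,0,0,0,0.4,45],[0,0,0,0,0,0,45],[0,0,0,0,0,0,45]]'; python3 - <<'E'
from h import *
from bench import env
o=env.get_obs();print(o['moment'].round(2),o['qpos'].round(2))
c=env.read_camera("side");t=env.read_camera("top")
f=lambda c,x,y:cv2.resize(c["image"][y:y+110,x:x+80,::-1],None,fx=5,fy=5,interpolation=cv2.INTER_NEAREST)
cv2.imwrite("pics/crop5.png",np.hstack([f(t,425,190),f(c,267,220)]))
E
```

```text
clock: 14.15
tcp_pos: [0.5195, -0.1149, 0.2016]
tcp_rot: [[0.225, -0.974, 0.0], [-0.974, -0.225, -0.001], [0.001, -0.0, -1.0]]
force: [-6.7, -3.5, 13.6]
opening: 0.0451
finger_force: 6.8
[-0.54  1.19 -0.04] [-0.3   0.35  1.73 -0.    1.06  2.61]
```

View pics/crop5.png

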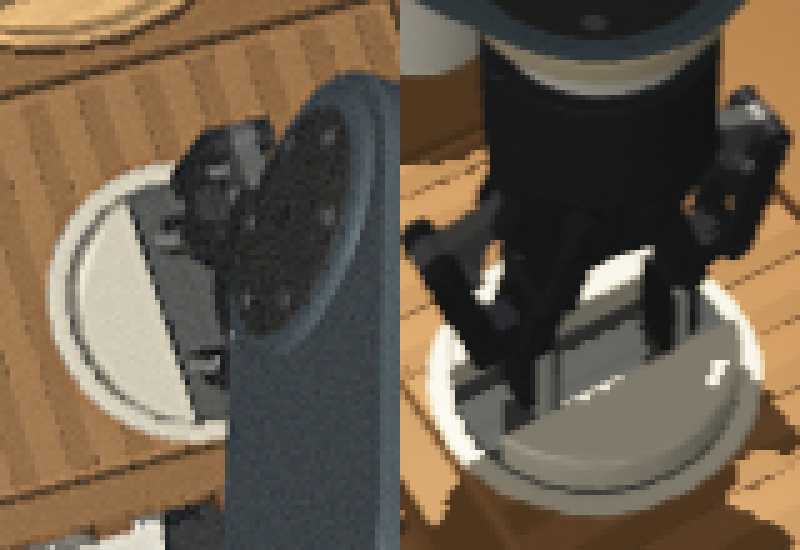

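The slot is now nearly along the hamper's x: its left wall runs from about (451,231) to (464,273) in the top image. I turn on gently until the moment shows the stop.

```bash
python3 -m creep '[[0,0,0,0,0,0.3,45],[0,0,0,0,0,0.3,45],[0,0,0,0,0,0.3,45],[0,0,0,0,0,0.3,45],[0,0,0,0,0,0.3,45],[0,0,0,0,0,0.3,45],[0,0,0,0,0,0.2,45],[0,0,0,0,0,0,45],[0,0,0,0,0,0,45],[0,0,0,0,0,0,45]]'; python3 - <<'E'
from h import *
from bench import env
o=env.get_obs();print(o['moment'].round(2),o['qpos'].round(3),o['joint_torque'].round(2))
t=env.read_camera("top")
cv2.imwrite("pics/crop6.png",cv2.resize(t["image"][190:300,425:505,::-1],None,fx=5,fy=5,interpolation=cv2.INTER_NEAREST))
E
```

```text
clock: 15.5
tcp_pos: [0.5207, -0.1136, 0.2016]
tcp_rot: [[0.053, -0.999, 0.003], [-0.999, -0.053, 0.001], [-0.001, -0.003, -1.0]]
force: [2.3, 6.9, 9.9]
opening: 0.0449
finger_force: 9.2
[ 1.   -0.22  0.29] [-3.030e-01  3.520e-01  1.729e+00  2.000e-03  1.057e+00  2.784e+00] [ -3.79 -44.05 -24.23  -1.2   -0.13   0.33]
```

View pics/crop6.png

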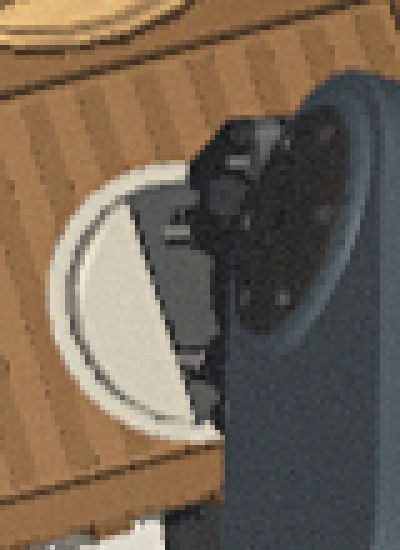

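The slot edge hasn't moved since the last picture, while the side force and moment rose, so the fastener is at its stop. I turn back slightly to free the fingers, then lift.

```bash
python3 -m creep '[[0,0,0,0,0,-0.5,45],[0,0,0,0,0,-0.5,45],[0,0,0,0,0,-0.5,45],[0,0,0,0,0,0,45],[0,0,-0.05,0,0,0,45],[0,0,-0.05,0,0,0,45],[0,0,-0.1,0,0,0,45],[0,0,-0.1,0,0,0,45],[0,0,-0.2,0,0,0,45],[0,0,-0.2,0,0,0,45]]'; python3 -m creep '[[0,0,-0.5,0,0,0,45],[0,0,-0.5,0,0,0,45],[0,0,-1,0,0,0,45],[0,0,-1,0,0,0,45],[0,0,-1,0,0,0,45],[0,0,-1,0,0,0,45],[0,0,-1,0,0,0,45],[0,0,-1,0,0,0,45],[0,0,0,0,0,0,45],[0,0,0,0,0,0,45]]'; python3 -c "
from bench import env;print(env.get_obs()['tcp_rot'].round(2).tolist())"
```

```text
clock: 16.8
tcp_pos: [0.5195, -0.1146, 0.2149]
tcp_rot: [[0.182, -0.983, -0.0], [-0.983, -0.182, -0.0], [0.0, 0.0, -1.0]]
force: [-0.5, 0.6, 0.6]
opening: 0.0446
finger_force: 0.0
clock: 18.05
tcp_pos: [0.5193, -0.1145, 0.3541]
tcp_rot: [[0.182, -0.983, -0.001], [-0.983, -0.182, 0.0], [-0.0, 0.001, -1.0]]
force: [-1.4, 0.6, -0.4]
opening: 0.0447
finger_force: 0.0
[[0.18, -0.98, -0.0], [-0.98, -0.18, 0.0], [-0.0, 0.0, -1.0]]
```

```bash
python3 -m creep '[[0,1,0,0,0,0,45],[0,1,0,0,0,0,45],[0,1,0,0,0,0,45],[0,1,0,0,0,0,45],[0,1,0,0,0,0,45],[0,1,0,0,0,0,45],[0,1,0,0,0,0,45],[0.5,0.5,0,0,0,0,45],[0.5,0,0,0,0,0,45],[0,0,0,0,0,0,45]]'; python3 - <<'E'
from h import *
from bench import env
t=env.read_camera("top");c=env.read_camera("side")
f=lambda c,x,y:cv2.resize(c["image"][y:y+180,x:x+200,::-1],None,fx=2,fy=2)
cv2.imwrite("pics/fin.png",np.hstack([f(t,385,130),f(c,230,170)]))
dial(t,(430,215,500,282),.218,.204)
E
```

```text
clock: 19.3
tcp_pos: [0.376, -0.1623, 0.3546]
tcp_rot: [[0.181, -0.983, -0.0], [-0.983, -0.181, 0.0], [-0.0, 0.0, -1.0]]
force: [0.8, -0.1, 0.2]
opening: 0.045
finger_force: 0.0
ellipse [462.2 250. ] [53.6 56.9] -> [ 0.5171 -0.107   0.218 ] slot [463.9 249.3] [48.5 14.8] -> [ 0.5189 -0.1155  0.204 ] slotdir deg 22.0
```

View pics/fin.png

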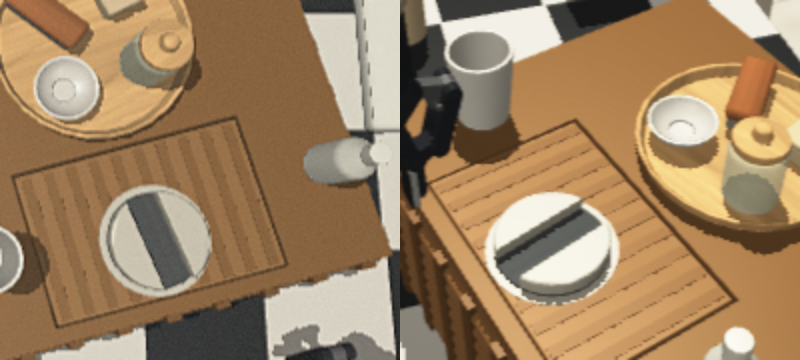

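The top view shows the flap shut and flush, but the slot direction is about 22° against about 16° for the hamper. My turn-back dragged the dial about 6° off its stop. I'll go back in, turn to the stop again, and lift straight off without reversing.

```bash
python3 -m creep '[[-0.5,-0.5,0,0,0,0,45],[-0.5,-1,0,0,0,0,45],[0,-1,0,0,0,0,45],[0,-1,0,0,0,0,45],[0,-1,0,0,0,0,45],[0,-1,0,0,0,0,45],[0,-1,0,0,0,0,45],[0,-1,0,0,0,0,45],[0,0,0,0,0,-0.9,45],[0,0,0,0,0,-0.9,45]]'; python3 -m creep '[[0,0,1,0,0,0,45],[0,0,1,0,0,0,45],[0,0,1,0,0,0,45],[0,0,1,0,0,0,45],[0,0,1,0,0,0,45],[0,0,0.5,0,0,0,45],[0,0,0.5,0,0,0,45],[0,0,0.4,0,0,0,45],[0,0,0.2,0,0,0,45],[0,0,0,0,0,0,45]]'
```

```text
clock: 20.65
tcp_pos: [0.5204, -0.114, 0.3542]
tcp_rot: [[0.337, -0.942, -0.001], [-0.942, -0.337, 0.0], [-0.0, 0.0, -1.0]]
force: [-0.4, 0.2, 0.2]
opening: 0.0451
finger_force: 0.0
clock: 21.9
tcp_pos: [0.5195, -0.1145, 0.2227]
tcp_rot: [[0.334, -0.943, -0.0], [-0.943, -0.334, 0.0], [-0.0, 0.0, -1.0]]
force: [-0.7, 0.1, -0.3]
opening: 0.0455
finger_force: 0.0
```

```bash
python3 -m creep '[[0,0,0.3,0,0,0,45],[0,0,0.3,0,0,0,45],[0,0,0.2,0,0,0,45],[0,0,0.1,0,0,0,45],[0,0,0.08,0,0,0,45],[0,0,0.05,0,0,0,45],[0,0,0,0,0,0,45],[0,0,0,0,0,0,45],[0,0,0,0,0,0,45],[0,0,0,0,0,0,45]]'
```

```text
clock: 23.15
tcp_pos: [0.5195, -0.1145, 0.2022]
tcp_rot: [[0.334, -0.943, 0.0], [-0.943, -0.334, -0.0], [0.0, -0.0, -1.0]]
force: [-2.1, 0.4, 4.3]
opening: 0.0451
finger_force: 1.9
```

```bash
python3 -m creep '[[0,0,0,0,0,0.5,45],[0,0,0,0,0,0.5,45],[0,0,0,0,0,0.5,45],[0,0,0,0,0,0.5,45],[0,0,0,0,0,0.5,45],[0,0,0,0,0,0.4,45],[0,0,0,0,0,0.4,45],[0,0,0,0,0,0,45],[0,0,0,0,0,0,45],[0,0,0,0,0,0,45]]'; python3 -c "
from bench import env;o=env.get_obs();print(o['moment'].round(2),o['qpos'].round(3))"
```

```text
clock: 24.4
tcp_pos: [0.5198, -0.1136, 0.2022]
tcp_rot: [[0.052, -0.999, 0.001], [-0.999, -0.052, 0.001], [-0.001, -0.001, -1.0]]
force: [1.3, 5.3, 3.7]
opening: 0.0453
finger_force: 3.6
[ 0.99 -0.35  0.2 ] [-3.040e-01  3.510e-01  1.729e+00  2.000e-03  1.061e+00  2.785e+00]
```

```bash
python3 -m creep '[[0,0,0,0,0,0.25,45],[0,0,0,0,0,0.25,45],[0,0,0,0,0,0.1,45],[0,0,0,0,0,0,45],[0,0,0,0,0,0,45],[0,0,0,0,0,0,45],[0,0,0,0,0,0,45],[0,0,0,0,0,0,45],[0,0,0,0,0,0,45],[0,0,0,0,0,0,45]]'; python3 -c "
from bench import env;o=env.get_obs();print(o['moment'].round(2),o['qpos'].round(3))"
```

```text
clock: 25.65
tcp_pos: [0.5201, -0.1128, 0.2022]
tcp_rot: [[0.0, -1.0, 0.001], [-1.0, -0.0, 0.003], [-0.003, -0.001, -1.0]]
force: [4.0, 12.5, 3.0]
opening: 0.045
finger_force: 10.3
[ 1.93 -0.68  0.65] [-0.302  0.351  1.729  0.003  1.06   2.837]
```

The force rises steeply, so the fastener is firmly at its stop. I lift straight up without turning back, then retreat.

```bash
python3 -m creep '[[0,0,-0.1,0,0,0,45],[0,0,-0.2,0,0,0,45],[0,0,-0.3,0,0,0,45],[0,0,-0.3,0,0,0,45],[0,0,-0.5,0,0,0,45],[0,0,-1,0,0,0,45],[0,0,-1,0,0,0,45],[0,0,-1,0,0,0,45],[0,0,-1,0,0,0,45],[0,0,-1,0,0,0,45]]'; python3 -m creep '[[0,0,-1,0,0,0,45],[0,1,-1,0,0,0,45],[0,1,0,0,0,0,45],[0,1,0,0,0,0,45],[0,1,0,0,0,0,45],[0,1,0,0,0,0,45],[0.5,1,0,0,0,0,45],[0.5,1,0,0,0,0,45],[0,0,0,0,0,0,45],[0,0,0,0,0,0,45]]'; python3 - <<'E'
from h import *
from bench import env
t=env.read_camera("top");c=env.read_camera("side")
f=lambda c,x,y:cv2.resize(c["image"][y:y+180,x:x+200,::-1],None,fx=2,fy=2)
cv2.imwrite("pics/fin2.png",np.hstack([f(t,385,130),f(c,230,170)]))
dial(t,(430,215,500,282),.218,.204)
E
```

```text
clock: 26.9
tcp_pos: [0.5196, -0.1148, 0.3317]
tcp_rot: [[-0.001, -1.0, 0.001], [-1.0, 0.001, -0.001], [0.001, -0.001, -1.0]]
force: [0.5, 0.9, -0.5]
opening: 0.0451
finger_force: 0.0
clock: 28.15
tcp_pos: [0.38, -0.1345, 0.3706]
tcp_rot: [[-0.001, -1.0, 0.001], [-1.0, 0.001, -0.0], [0.0, -0.001, -1.0]]
force: [0.9, -0.1, 0.0]
opening: 0.045
finger_force: 0.0
ellipse [462.1 250. ] [53.7 56.9] -> [ 0.5171 -0.1068  0.218 ] slot [464.  249.5] [48.4 14.9] -> [ 0.5183 -0.1156  0.204 ] slotdir deg 15.5
```

View pics/fin2.png

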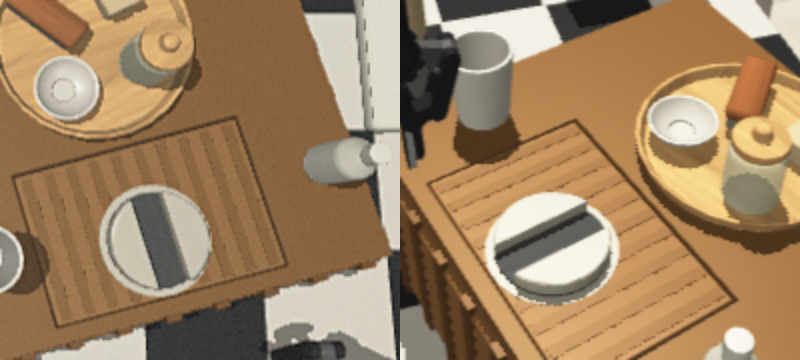

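The slot is now parallel to the flap's grooves (15.5°, the hamper's yaw). The flap is flush, the things on the lid stand as before, and the hand is clear.

```bash
python3 -c "
from bench import env;print(env.sign_off())"
```

```text
the job is handed in; nothing more can be done
None
```

The flap is shut and flush, the fastener is turned clockwise to its stop with the slot running front to back (second try: backing off first had dragged it about 6° off the stop), nothing visible in the final pictures moved (the shampoo was out of frame), and the job was handed in at about 28 s with the hand clear.

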